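# Refit a revolving tester display on its keyed spindle

## Task

Put the round tester tray back on its revolving base: lift it by its flat grip, set it over the spindle, and turn it under light pressure until the slot under its hub drops over the spindle's key and it sits fully home. Then turn the seated display until its tall bottle stands in line with the small lug on the base, and let go. Go gently: never press or drive the tray hard against the base, and leave the other goods on the counter where they are.

Things in the scene. Friction and masses are not known exactly. Their poses are not given: they have to be found in the camera images.
- tray: Loose display tray, about 0.4 kg: pale round disc 150 mm across, its top 22 mm above the underside, on a dark collar 70 x 70 x 14 mm. Glued on it: three squat jars (top 50 mm above the underside) and one tall bottle (26 across, top 78 mm up) at the tray's +x side. Origin: centre of the collar's underside, on the tray's axis; z up.
- hub_slot (a point): Same point as the tray's origin: mouth of the hub. A straight slot, 11 mm wide and 14 mm deep, crosses the collar's whole underside along the tray's x axis (the line from axis to tall bottle, and the long way of the grip). In its middle a 19 mm square bore, 50 mm deep, takes the spindle's pin. The slot fits the key either way round.
- tray_grip (a point): Centre of the tray's grip, on the tray's axis, 103 mm above its underside. A flat wooden bar, 56 mm long (tray x), 14 mm thick (tray y), 36 mm tall, on a post, above bottle and jars: close the fingers across its 14 mm, from above. Axes as the tray.
- tall_bottle (a point): Cap of the tall bottle on the tray: 52 mm from the tray's axis along the tray's +x, 70 mm above its underside.
- base: Fixed round dark-wood base, 140 mm across, 38 mm tall, with a steel spindle on top. Origin: centre of its underside, on the spindle's axis; +x points to its lug. The spindle turns about the vertical against a steady friction of 0.3 N m and stays where it is left. The force between tray and base must stay under 25 N.
- seat (a point): Centre of the seat, the top face of the spindle's flange (60 mm across), on the spindle's axis, 52 mm above the counter when unloaded. It sinks with the spring but does not turn with the key. A tray whose slot is off the key rests with its underside 12 mm above the seat; home, its underside lies on the seat.
- pin_tip (a point): Top of the spindle's round pin, 38 mm above the seat, on the axis; the pin is 16 mm thick, its last 10 mm tapered to 6 mm. Across the seat, through the pin's foot, lies the key: a bar 40 long, 8 wide, 12 mm tall. It starts 0.3 to 1.2 rad anticlockwise (from above) of the line from axis to lug; this angle is not reported: see it or feel for it.
- cushion (a joint): How far the spring-borne spindle is pushed down (m): 0 when up, at most 0.004. It stays up under less than about 6 N, is fully down at about 9 N, and is hard beyond.
- lug (a point): Top of the lug, a steel block 14 x 14 mm, 28 mm tall, on the base's foot, 91 mm from the spindle's axis along the base's +x.
- jar_a: Bystander, to be left alone: small white jar, black lid, 42 across, 45 tall mm; origin at the centre of its underside.
- jar_b: Bystander, to be left alone: small green jar, black lid, 42 across, 45 tall mm; origin at the centre of its underside.
- tub: Bystander, to be left alone: large white tub, black lid, 84 across, 85 tall mm; origin at the centre of its underside.
- soap: Bystander, to be left alone: pale yellow bar of soap, 75 x 50 x 25 mm; origin at the centre of its underside.
- tin: Bystander, to be left alone: flat round metal tin, 56 across, 20 tall mm; origin at the centre of its underside.
- stick_cup: Bystander, to be left alone: paper cup, 60 across, 90 tall mm; origin at the centre of its underside.
- marker: Bystander, to be left alone: black marker pen lying on the counter, 110 long, 16 thick mm; origin at the centre of its underside or middle.
Things that resemble listed ones, but are neither listed nor needed, are in the scene too. Several things look just like the tray: the one meant starts nearest to the robot's base.

How it is judged:
By the outcome, as a careful person would: the job done as asked, in the order asked, and still so for the second after the job is handed in, with the robot touching nothing.
It also fails if it takes over 72 s, if anything falls off the work surface, if the arm or the gripper's body presses on something with over 40 N, if the wrist force passes 120 N, or if a joint passes its speed limit or range.

## Robot

A 6-joint arm with a two-finger parallel gripper is mounted at the origin on the work surface. World frame = base frame: x ahead of the robot, y to its left, z up, the work surface at z = 0. Lengths are in m, angles in rad, forces in N, time in s.
With the tool pointing down it reaches from about 0.35 to 0.775 m from the base axis. Payload 7.3 kg.
Tool frame: the origin (TCP) lies at the very end of the fingers, on their centre line; the grasp point (between the pads) lies 19 mm behind it; x points along the fingers, y is the direction in which the jaws open and shut, and the axes are right-handed (so a half turn about x gives the same grasp; the last joint's range is limited). The gripper opens to 92 mm and grips with 3 to 60 N. Pads are 19 mm wide; open, the fingers measure 130 mm over their backs; the gripper's body (75 mm by 190 mm) begins 47 mm behind the grasp point.
Start: joints at [1.134, 0.342, 1.524, -0, 1.275, -0.146], TCP at [0.151, 0.503, 0.227] pointing down, gripper open.
Joint ranges: [-2.53, 2.53], [-0.77, 2.02], [0.04, 2.7], [-1, 4.14], [0.28, 2.66], [-3.11, 3.11]. Speed limits (rad/s): [2.57, 2.57, 3.14, 3.14, 3.14, 3.14].

## Interface

Orientations are given as [roll, pitch, yaw] about the fixed x, y, z axes, in that order (R = Rz(yaw) Ry(pitch) Rx(roll)).
In Python, from cell import observe, vision, job gives the robot as it stands.
- The arm moves only by the tool send_rows, never from a script. Its argument "motion" is a list of rows, each an object with "hand": the opening, from -1 (shut) to 1 (fully open), so that 0 is half open; "slide": the shift along the tool's x, y, z in mm, a list of three; "spin": the turn about the tool's x in rad. In form: [{"hand": hand, "slide": [tx, ty, tz], "spin": spin}, ...]. A call has 1 to 8 rows; each row shifts and turns the pose as measured when the row begins, along the tool's axes as they then stand; what a row does not reach is not made up. A row lasts 1/10 s, in which the tool goes at most 50 mm and 8.59 degrees, less where a joint would pass 70% of its speed; a pose out of reach is approached as far as the arm can. A call with a gripper value outside its range is refused whole. The fingers move at their own pace and stop on an object; "grip_force" is the grip in N (left out, the last holds). Time passes only in rows, so rows that do not move let the fingers close. It gives the time, the measured TCP pose, the force and the opening at its end, in the units of the state.
- observe(): the state, without advancing time (a new reading comes with each control period).
- vision.read_camera(name): name is "side" or "top" or "wrist"; returns a dict with "pixels" (420x560x3 uint8, blue, green, red), "range_z" (420x560 float32, m along the optical axis (not along the pixel's ray), 0 where there is no reading), "fx", "fy", "cx", "cy" (pixels), "distortion" ([k1, k2, p1, p2, k3] as OpenCV has them; the pictures are not rectified), "world_from_camera" (4x4, takes a point from camera to world coordinates); the wrist camera has in their place "T_tool_cam" (4x4, takes a point from camera to tool coordinates, whose origin is the TCP and whose axes are the tool frame's). Camera axes: x right, y down, z forward; pixel columns grow to the right and rows downward; lengths in m; the calibration is good to about 2 mm. A picture is of the moment at which its call begins: read the wrist's pose just before it.
- job.hand_in(): hands the job in, once; it reports no verdict.
Trained networks look in a picture, given as the dict that the camera call returned (one of the last four; its "shot" number tells which), for a name from the list of things; names that differ only in an ending like _2 or _b are one class to them, and where a whole thing is asked for, a point or a joint stands for the part that bears it (a point fixed in the world has none). Each returns a list of dicts, best first, with "conf" (0 to 1); they miss things now and then, are a little off and sometimes report something else, mostly with a low value. They report only what shows in the picture. A call takes as long as a camera call. They do not tell look-alikes from the thing itself.
- vision.search_frame(picture, thing): "uv" ([column, row] in pixels, amid what is visible of it).
- vision.cut_out(picture, thing): "mask" (420x560 bool, what is visible of it) and "uv" ([column, row] in pixels, amid what is visible of it).
The state is a dict: "time": time; "qpos": joint angles; "qvel": joint speeds; "joint_efforts": joint torques, N m; "tool_pos": TCP position; "tool_rot": TCP orientation; "contact_force": force on the tool from outside, world axes, zero at the start; "torque": the same for the moment, N m; "opening": finger opening in m.
Only numpy, scipy, OpenCV 4.12 (cv2) and the standard library are available. Lean on these libraries where they do the work, as an engineer would, in place of code of your own. Each camera call takes 0.05 s, during which the arm holds its last target.

## Working session

There is one attempt and no reset: what is moved stays moved. The work goes in short steps, Python scripts to look and compute and a tool call to move; the robot and the scene stay as the last step left them, time stands still between calls to the robot, and variables do not carry over. Pictures are saved under pics/ and viewed, and the job is handed in when it is done.

Besides the shell and the picture viewer there is one more tool, called after ">>>" by a JSON object that holds its "op" and its "data", one argument or row to a line. send_rows: Moves the arm, as the interface text tells. Its arguments: {"type":"object","properties":{"motion":{"type":"array","items":{"type":"object","properties":{"hand":{"type":"number"},"slide":{"type":"array","items":{"type":"number"}},"spin":{"type":"number"}}}},"grip_force":{"type":"number"}},"required":["motion"]}

```bash
ls; mkdir -p pics
cat > h.py <<'E'
import numpy as np,cv2
from cell import observe,vision,job
from scipy.spatial.transform import Rotation as R
def toolT(s):
    T=np.eye(4);T[:3,:3]=R.from_euler('xyz',s['tool_rot']).as_matrix();T[:3,3]=s['tool_pos'];return T
def shot(n,fn=None):
    s=observe();p=vision.read_camera(n)
    p['W']=np.array(p['world_from_camera']) if 'world_from_camera' in p else toolT(s)@np.array(p['T_tool_cam'])
    if fn: cv2.imwrite('pics/'+fn,p['pixels'])
    return p
def K(p): return np.array([[p['fx'],0,p['cx']],[0,p['fy'],p['cy']],[0,0,1.]])
def cloud(p):
    h,w=p['range_z'].shape
    u,v=np.meshgrid(np.arange(w),np.arange(h))
    q=cv2.undistortPoints(np.stack([u,v],-1).reshape(-1,1,2).astype(np.float64),K(p),np.array(p['distortion'],float)).reshape(h,w,2)
    z=p['range_z'].astype(float)
    P=np.stack([q[...,0]*z,q[...,1]*z,z,np.ones_like(z)],-1)@p['W'].T
    P=P[...,:3];P[z<=0]=np.nan
    return P
def proj(p,X):
    X=np.atleast_2d(X);T=np.linalg.inv(p['W'])
    rv=cv2.Rodrigues(T[:3,:3])[0]
    return cv2.projectPoints(X.astype(float),rv,T[:3,3],K(p),np.array(p['distortion'],float))[0].reshape(-1,2)
E
python3 - <<'E'
from h import *
print(observe())
for n in ['top','side','wrist']:
    p=shot(n,n+'0.png'); C=cloud(p); np.save(n+'_C.npy',C)
    print(n,p['W'][:3,3],p['fx'])
    for t in ['tray','base','lug','tray_grip','tall_bottle','pin_tip']:
        for d in vision.search_frame(p,t):
            u,v=np.round(d['uv']).astype(int); print(t,round(d['conf'],2),(u,v),C[v,u].round(3))
E
```

```text
pics
{'time': 0.0, 'qpos': array([ 1.13399275e+00,  3.42742765e-01,  1.52502643e+00,  2.88935271e-05,
        1.27538589e+00, -1.45957177e-01]), 'qvel': array([-0.00048296,  0.0007482 , -0.00098938,  0.00057272, -0.00092205,
       -0.00054202]), 'joint_efforts': array([-2.35268431e-03, -4.31223428e+01, -2.44216847e+01,  7.15437136e-02,
        5.58045530e-02, -1.49322241e-04]), 'tool_pos': array([0.15032542, 0.50259376, 0.22603127]), 'tool_rot': array([-1.73443475,  1.56923364, -2.02528959]), 'contact_force': array([-0.21052058,  0.4561479 ,  0.98111083]), 'torque': array([0.03339849, 0.03459721, 0.01781328]), 'opening': 0.09127526606872355}
top [ 0.31063026 -0.08382377  1.41141365] 485.9133565095548
tray 0.85 (np.int64(447), np.int64(307)) [ 0.389 -0.535  0.056]
tray 0.77 (np.int64(368), np.int64(159)) [ 0.786 -0.293  0.069]
tray 0.58 (np.int64(305), np.int64(235)) [ 0.536 -0.13   0.124]
base 0.77 (np.int64(190), np.int64(232)) [0.524 0.192 0.055]
lug 0.66 (np.int64(188), np.int64(228)) [0.534 0.199 0.056]
tray_grip 0.91 (np.int64(307), np.int64(232)) [ 0.546 -0.135  0.118]
tray_gr
[... 747 characters left out ...]
 np.int64(189)) [0.521 0.164 0.041]
base 0.41 (np.int64(343), np.int64(215)) [ 0.748 -0.169  0.059]
lug 0.73 (np.int64(234), np.int64(193)) [0.515 0.16  0.029]
tray_grip 0.95 (np.int64(380), np.int64(243)) [ 0.761 -0.343  0.062]
tray_grip 0.86 (np.int64(320), np.int64(347)) [ 0.391 -0.563  0.05 ]
tray_grip 0.63 (np.int64(287), np.int64(239)) [ 0.542 -0.158  0.037]
tall_bottle 0.97 (np.int64(318), np.int64(348)) [ 0.386 -0.562  0.047]
tall_bottle 0.7 (np.int64(378), np.int64(244)) [ 0.785 -0.311  0.024]
tall_bottle 0.63 (np.int64(289), np.int64(234)) [ 0.549 -0.158  0.055]
pin_tip 0.45 (np.int64(233), np.int64(184)) [0.524 0.184 0.049]
wrist [0.08135935 0.52375692 0.38432406] 333.656933196253
```

Run:
```python
import cv2
for n in ['top','side']:
    a=cv2.imread(f'pics/{n}0.png')
    cv2.imwrite(f'pics/{n}0z.png',cv2.resize(a[130:350,130:500] if n=='top' else a[120:400,170:450],(740,440) if n=='top' else (600,600),interpolation=cv2.INTER_CUBIC))
```

```text
(no output)
```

View pics/top0z.png

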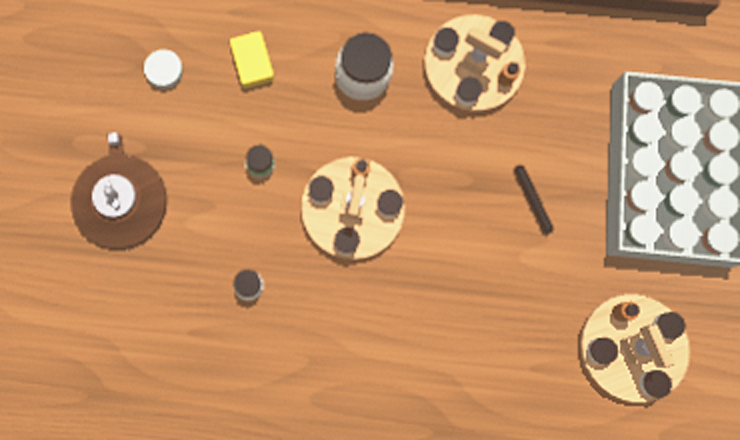

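View pics/side0z.png

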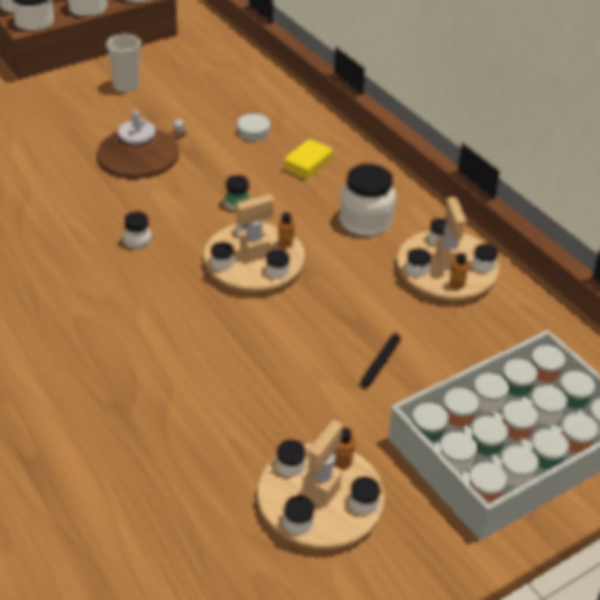

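View pics/wrist0.png

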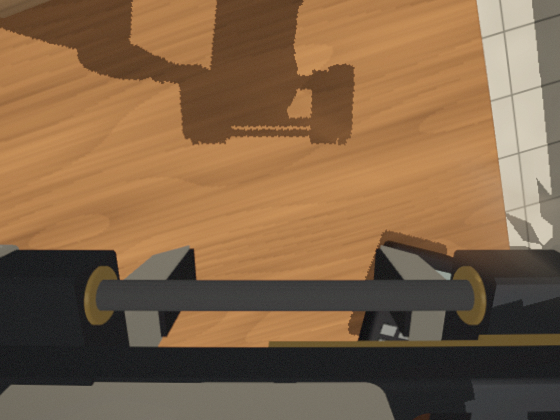

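The top view shows three look-alike trays. The nearest is at full-frame pixel (307,234), about 0.55 m away. The base is at (188,230), with its lug up-left at (187,199).

Run:
```python
from h import *
for n in ['top','side']:
    C=np.load(n+'_C.npy').reshape(-1,3); C=C[~np.isnan(C[:,0])]
    print(n)
    d=np.hypot(C[:,0]-.535,C[:,1]+.135)
    tr=C[d<.1]
    disc=tr[(tr[:,2]>.013)&(tr[:,2]<.03)]
    (c,r)=cv2.minEnclosingCircle(disc[:,:2].astype(np.float32)); print('disc',c,r,np.median(disc[:,2]),len(disc))
    g=tr[tr[:,2]>.09]; print('grip',len(g),g.mean(0),g[:,2].max(),cv2.minAreaRect(g[:,:2].astype(np.float32)))
    m=tr[(tr[:,2]>.06)&(tr[:,2]<.085)]; print('mid',len(m),m.mean(0))
    d=np.hypot(C[:,0]-.522,C[:,1]-.192); b=C[d<.12]
    k=b[(b[:,2]>.03)&(b[:,2]<.043)&(np.hypot(b[:,0]-.522,b[:,1]-.192)<.08)]
    (c,r)=cv2.minEnclosingCircle(k[:,:2].astype(np.float32)); print('base',c,r,len(k),np.median(k[:,2]))
    k=b[b[:,2]>.046]; (c,r)=cv2.minEnclosingCircle(k[:,:2].astype(np.float32)); print('seat',c,r,len(k),np.median(k[:,2]),k[:,2].max())
    k=b[b[:,2]>.07]; print('pin',len(k),k.mean(0) if len(k) else 0)
    dd=np.hypot(b[:,0]-.522,b[:,1]-.192); k=b[(dd>.08)&(b[:,2]>.018)]; print('lug',len(k),k.mean(0))
```

```text
top
disc (0.5584263801574707, -0.13512419164180756) 0.0756569430232048 0.0221313923522517 1338
grip 119 [ 0.55529586 -0.1345366   0.11843096] 0.12866236436129896 ((0.5576971769332886, -0.13483290374279022), (0.056210003793239594, 0.02189140021800995), 3.9718804359436035)
mid 61 [ 0.60182462 -0.13938447  0.07175797]
base (0.5365039110183716, 0.2060258686542511) 0.049716297537088394 366 0.03557254455479597
seat (0.5351400375366211, 0.20562972128391266) 0.030068909749388695 341 0.05325373798283106 0.0957062521670149
pin 28 [0.5334462  0.20401347 0.08332063]
lug 36 [0.61076827 0.23042368 0.02585237]
side
disc (0.5576860308647156, -0.14259439706802368) 0.07708951830863953 0.020215471197646107 692
grip 162 [ 0.55614081 -0.14425244  0.10845486] 0.12203378176359914 ((0.5568223595619202, -0.14354988932609558), (0.019415156915783882, 0.05789825692772865), 82.44570922851562)
mid 93 [ 0.57895645 -0.1474107   0.07079469]
base (0.5335245132446289, 0.19531448185443878) 0.04429062828421593 132 0.03464787566968064
seat (0.5351409912109375, 0.1967487782239914) 0.03326134383678436 144 0.051768761719811374 0.08724972321750735
pin 19 [0.53377765 0.1975879  0.07886124]
lug 17 [0.62320013 0.21747415 0.02258898]
```

Run:
```python
from h import *
s=observe();T=toolT(s);print(T.round(3));p=shot('wrist');print(np.array(p['T_tool_cam']).round(3))
print(s['time'])
# shift to bring cam over base (0.535,.201) at tcp z .25
```

```text
[[ 0.     0.287  0.958  0.151]
 [ 0.     0.958 -0.287  0.503]
 [-1.     0.     0.     0.227]
 [ 0.     0.     0.     1.   ]]
[[-0.001 -0.261  0.965 -0.158]
 [ 1.    -0.     0.     0.   ]
 [ 0.     0.965  0.261 -0.072]
 [ 0.     0.     0.     1.   ]]
1.05
```

>>> {"op": "send_rows", "data": {
  "motion": [
    {"hand":1,"slide":[0,-18,44],"spin":0},
    {"hand":1,"slide":[0,-18,44],"spin":0},
    {"hand":1,"slide":[0,-18,44],"spin":0},
    {"hand":1,"slide":[0,-18,44],"spin":0},
    {"hand":1,"slide":[0,-18,44],"spin":0},
    {"hand":1,"slide":[0,-18,44],"spin":0},
    {"hand":1,"slide":[0,-18,44],"spin":0},
    {"hand":1,"slide":[0,-18,44],"spin":0}
  ]
}}

```text
time: 1.9
tool_pos: [0.4533, 0.2609, 0.227]
tool_rot: [1.467, 1.566, 1.188]
contact_force: [0.6, 0.8, -0.5]
opening: 0.0918
```

>>> {"op": "send_rows", "data": {
  "motion": [
    {"hand":1,"slide":[0,-25,40],"spin":0},
    {"hand":1,"slide":[0,-12,15],"spin":0},
    {"hand":1,"slide":[0,0,0],"spin":0}
  ]
}}

```text
time: 2.2
tool_pos: [0.5021, 0.2034, 0.2264]
tool_rot: [1.04, 1.566, 0.755]
contact_force: [0.5, 0.3, -0.5]
opening: 0.092
```

Run:
```python
from h import *
p=shot('wrist','w1.png');s=observe();print(s['tool_pos'],toolT(s)[:3,:3].round(3))
np.savez('w1.npz',W=p['W'],px=p['pixels'],z=p['range_z'])
C=cloud(p);np.save('w1C.npy',C);C=C.reshape(-1,3);C=C[~np.isnan(C[:,0])]
b=C[np.hypot(C[:,0]-.535,C[:,1]-.2)<.12]
print('counter z',np.median(C[(C[:,2]<.02)][:,2]))
k=b[(b[:,2]>.047)&(b[:,2]<.056)];print('seat',cv2.minEnclosingCircle(k[:,:2].astype(np.float32)),np.median(k[:,2]),len(k))
k=b[(b[:,2]>.03)&(b[:,2]<.043)];print('base',cv2.minEnclosingCircle(k[:,:2].astype(np.float32)),np.median(k[:,2]),len(k))
k=b[(b[:,2]>.059)&(b[:,2]<.069)];print('key',len(k),k.mean(0),cv2.minAreaRect(k[:,:2].astype(np.float32)))
k=b[(b[:,2]>.082)&(b[:,2]<.1)];print('tip',len(k),k.mean(0))
for t in ['lug','pin_tip','base','seat']:
  for d in vision.search_frame(p,t): print(t,d['conf'],d['uv'])
```

```text
[0.50137421 0.20437351 0.2263433 ] [[ 0.003  0.281  0.96 ]
 [ 0.003  0.96  -0.281]
 [-1.     0.004  0.002]]
counter z -0.00042457854890709523
seat ((0.5328018665313721, 0.2047116756439209), 0.03015158884227276) 0.051461168199489926 1999
base ((0.5325856804847717, 0.20472046732902527), 0.04447785019874573) 0.035736915136361236 2143
key 211 [0.52944531 0.20458533 0.06337913] ((0.5316038131713867, 0.2067204713821411), (0.03972705453634262, 0.011825719848275185), 29.401865005493164)
tip 145 [0.53154977 0.20536539 0.086014  ]
lug 0.58 [295.5, 211.9]
pin_tip 0.66 [293.2, 221.9]
base 0.75 [291.9, 210.5]
seat 0.55 [294.8, 221.1]
```

View pics/w1.png

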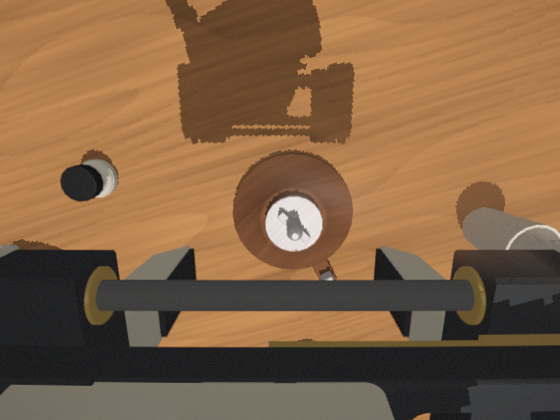

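The wrist view shows the base centred near (293,210), the white flange at (294,222), and the key running from (280,210) to (308,237). The lug is at (326,272).

Run:
```python
from h import *
z=np.load('w1.npz');C=np.load('w1C.npy')
cv2.imwrite('pics/w1z.png',cv2.resize(z['px'][140:300,220:370],None,fx=4,fy=4,interpolation=cv2.INTER_CUBIC))
c=np.array([.5328,.2047])
P=C.reshape(-1,3);d=np.hypot(P[:,0]-c[0],P[:,1]-c[1])
l=P[(d>.08)&(d<.103)&(P[:,2]>.024)&(P[:,2]<.032)]
print('lug',len(l),l.mean(0),np.degrees(np.arctan2(*(np.median(l[:,:2],0)-c)[::-1])),np.hypot(*(l.mean(0)[:2]-c)))
k=P[(P[:,2]>.0585)&(P[:,2]<.068)&(d>.0095)&(d<.022)]
a=np.arctan2(k[:,1]-c[1],k[:,0]-c[0]); m=.5*np.angle(np.mean(np.exp(2j*a)));print('key',len(k),np.degrees(m))
print(np.degrees(a).round(0))
```

```text
lug 30 [0.61595287 0.22484217 0.02641775] 13.893151346458737 0.08555762241864975
key 160 29.692217024055108
[-161. -163. -158. -161. -162. -164. -153. -157. -158. -161. -163. -165.
 -149. -152. -154. -157. -159. -161. -164. -166. -145. -147. -150. -152.
 -154. -156. -160. -163. -166. -168. -143. -145. -148. -149. -152. -155.
 -158. -160. -164. -168. -170. -140. -143. -144. -147. -148. -151. -154.
 -158. -161. -165. -168. -172. -140. -142. -144. -147. -149. -152. -155.
 -160. -162. -166. -171. -176. -140. -142. -144. -147. -149. -153. -154.
 -159. -164. -169. -137. -139. -142. -144. -148. -151. -156. -161. -137.
 -139. -143. -143. -147. -134. -137. -139. -132. -135.   53.   50.   51.
   46.   50.   49.   42.   43.   44.   46.   37.   41.   43.   44.   45.
   31.   33.   37.   38.   41.   43.   44.   42.   27.   30.   32.   35.
   37.   40.   42.   43.   20.   23.   27.   29.   32.   35.   36.   38.
   40.   41.   14.   17.   21.   24.   27.   30.   32.   34.   36.   38.
   18.   22.   25.   27.   30.   32.   33.   20.   22.   25.   27.   29.
   20.   23.   25.   21.]
```

View pics/w1z.png

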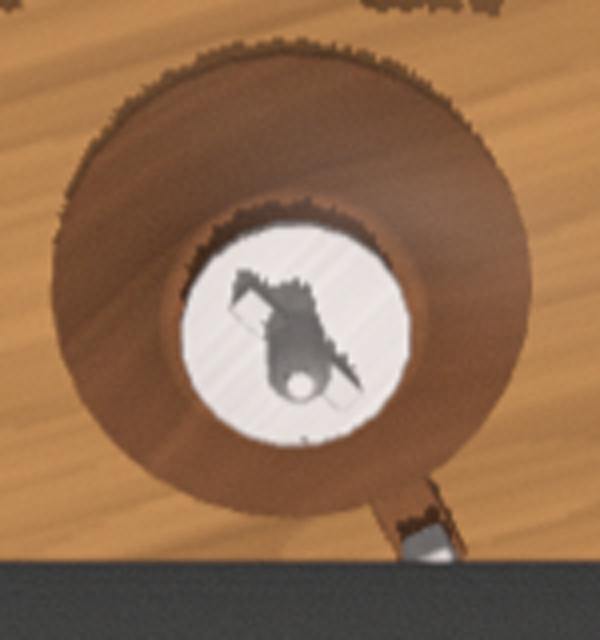

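>>> {"op": "send_rows", "data": {
  "motion": [
    {"hand":1,"slide":[0,10,40],"spin":0},
    {"hand":1,"slide":[0,5,20],"spin":0},
    {"hand":1,"slide":[0,0,0],"spin":0}
  ]
}}

```text
time: 2.75
tool_pos: [0.5589, 0.2088, 0.227]
tool_rot: [1.713, 1.567, 1.44]
contact_force: [-0.0, 0.4, -0.1]
opening: 0.0919
```

```bash
cat > base.py <<'E'
from h import *
import sys
fn=sys.argv[1]
p=shot('wrist',fn+'.png');s=observe();print(s['time'],s['tool_pos'],toolT(s)[:3,:3].round(3).tolist())
C=cloud(p);np.savez(fn+'.npz',W=p['W'],px=p['pixels'],C=C)
P=C.reshape(-1,3);P=P[~np.isnan(P[:,0])]
b=P[np.hypot(P[:,0]-.533,P[:,1]-.205)<.12]
k=b[(b[:,2]>.047)&(b[:,2]<.056)];ce,r=cv2.minEnclosingCircle(k[:,:2].astype(np.float32));print('seat',ce,r,np.median(k[:,2]))
c=np.array(ce);d=np.hypot(b[:,0]-c[0],b[:,1]-c[1])
l=b[(d>.08)&(d<.103)&(b[:,2]>.024)&(b[:,2]<.033)]
ce,sz,an=cv2.minAreaRect(l[:,:2].astype(np.float32))
print('lug',len(l),ce,sz,an,np.degrees(np.arctan2(ce[1]-c[1],ce[0]-c[0])),np.degrees(np.arctan2(*(l.mean(0)[:2]-c)[::-1])),np.hypot(*(np.array(ce)-c)))
for lo in (.0575,.060):
  k=b[(b[:,2]>lo)&(b[:,2]<.068)&(d>.0095)&(d<.022)]
  a=np.arctan2(k[:,1]-c[1],k[:,0]-c[0]);print('key',len(k),np.degrees(.5*np.angle(np.mean(np.exp(2j*a)))))
  for sgn in (a>0,a<0):
    if sgn.sum(): print(k[sgn].mean(0),sgn.sum())
E
python3 base.py w2; python3 -c "
import cv2;a=cv2.imread('pics/w2.png');cv2.imwrite('pics/w2z.png',cv2.resize(a[60:250,180:400],None,fx=3,fy=3,interpolation=cv2.INTER_CUBIC))"; mv w2.png pics/ 2>/dev/null
```

```text
2.8 [0.5578599  0.20902926 0.22705421] [[-0.0, 0.269, 0.963], [0.004, 0.963, -0.269], [-1.0, 0.004, -0.001]]
seat (0.5325498580932617, 0.2049972116947174) 0.029863258823752403 0.05148915754578007
lug 145 (0.6216182112693787, 0.2231447696685791) (0.013889255933463573, 0.014007116667926311) 9.604223251342773 11.516304569591084 11.61890240120808 0.09089832450557146
key 192 30.099132745619833
[0.54518203 0.21257693 0.06300047] 94
[0.51979525 0.19791995 0.06322809] 98
key 184 29.73795638423915
[0.54538685 0.21242609 0.06326451] 88
[0.51984929 0.19786092 0.06333849] 96
```

View pics/w2z.png

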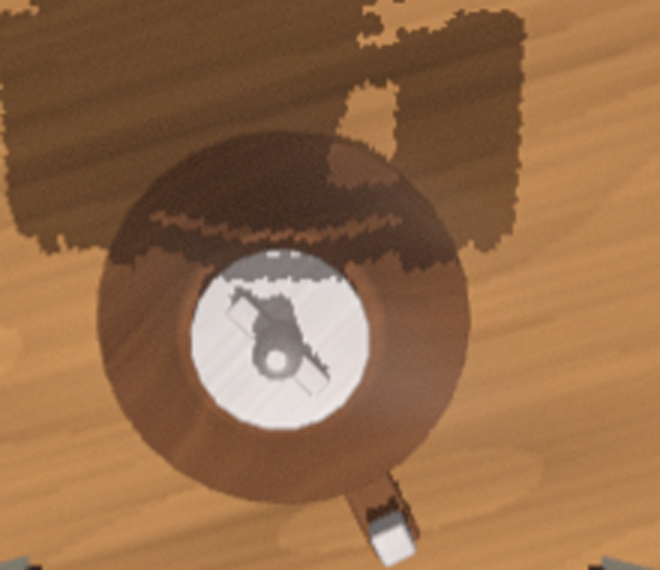

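The lug is at (392,540) in the zoom, and its measured radius is 90.9 mm (91 given). The lug line is at 11.5° and the key at 30°. Next I move to the tray.

>>> {"op": "send_rows", "data": {
  "motion": [
    {"hand":1,"slide":[-2,-47,12],"spin":0},
    {"hand":1,"slide":[-2,-47,12],"spin":0},
    {"hand":1,"slide":[0,-47,12],"spin":0},
    {"hand":1,"slide":[0,-47,12],"spin":0},
    {"hand":1,"slide":[0,-47,12],"spin":0},
    {"hand":1,"slide":[0,-47,12],"spin":0},
    {"hand":1,"slide":[0,-47,12],"spin":0},
    {"hand":1,"slide":[0,-30,8],"spin":0}
  ]
}}

```text
time: 3.6
tool_pos: [0.5434, -0.1585, 0.2307]
tool_rot: [2.006, 1.564, 1.756]
contact_force: [-0.1, 0.7, -0.2]
opening: 0.0919
```

>>> {"op": "send_rows", "data": {
  "motion": [
    {"hand":1,"slide":[0,0,0],"spin":0}
  ]
}}

```text
time: 3.7
tool_pos: [0.5423, -0.161, 0.2307]
tool_rot: [2.066, 1.565, 1.812]
contact_force: [-0.3, 0.6, -0.3]
opening: 0.0917
```

```bash
cat > tray.py <<'E'
from h import *
import sys
fn=sys.argv[1]
p=shot('wrist',fn+'.png');s=observe();print(s['time'],s['tool_pos'],toolT(s)[:3,:3].round(3).tolist())
C=cloud(p);np.savez(fn+'.npz',W=p['W'],px=p['pixels'],C=C)
P=C.reshape(-1,3);P=P[~np.isnan(P[:,0])]
b=P[np.hypot(P[:,0]-.557,P[:,1]+.137)<.1]
k=b[(b[:,2]>.016)&(b[:,2]<.026)];print('disc',cv2.minEnclosingCircle(k[:,:2].astype(np.float32)),np.median(k[:,2]))
k=b[(b[:,2]>.115)&(b[:,2]<.127)];print('grip',len(k),k.mean(0),cv2.minAreaRect(k[:,:2].astype(np.float32)))
k=b[(b[:,2]>.068)&(b[:,2]<.083)];print('bottle?',len(k),k.mean(0),np.median(k,0))
for t in ['tray_grip','tall_bottle','tray']:
  for d in vision.search_frame(p,t):
    u,v=np.round(d['uv']).astype(int);print(t,round(d['conf'],2),u,v,C[v,u].round(3))
E
python3 tray.py t1
```

```text
3.75 [ 0.5423247  -0.1591207   0.23077844] [[-0.002, 0.25, 0.968], [0.007, 0.968, -0.25], [-1.0, 0.006, -0.003]]
disc ((0.5555803179740906, -0.13637186586856842), 0.07504092156887054) 0.02146117489802582
grip 1049 [ 0.55428067 -0.13651655  0.12002207] ((0.5553686618804932, -0.13646356761455536), (0.014067478477954865, 0.05522143095731735), 84.42596435546875)
bottle? 216 [ 0.60033587 -0.14197528  0.07697438] [ 0.60586904 -0.14245258  0.0773886 ]
tray_grip 0.63 308 196 [ 0.533 -0.138  0.12 ]
tall_bottle 0.74 307 193 [ 0.53  -0.138  0.121]
tray 0.87 306 194 [ 0.531 -0.139  0.122]
```

View pics/t1.png

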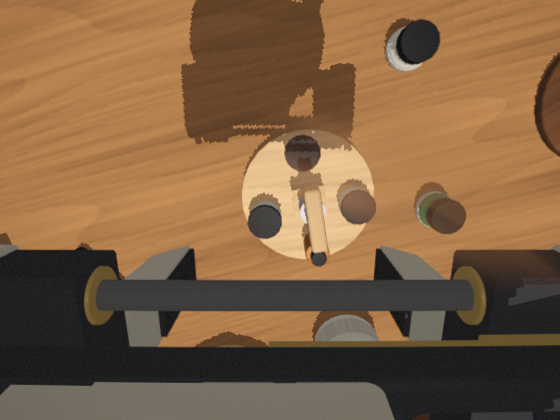

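Tray axis is at (0.5555,-0.1365) with the bar at -5.6°. The bottle cap shows at image (318,258), on the far side of the tray from the robot. I line up over the bar first.

>>> {"op": "send_rows", "data": {
  "motion": [
    {"hand":1,"slide":[0,25,7],"spin":-0.14},
    {"hand":1,"slide":[20,0,0],"spin":0},
    {"hand":1,"slide":[20,0,0],"spin":0},
    {"hand":1,"slide":[0,0,0],"spin":0}
  ]
}}

```text
time: 4.3
tool_pos: [0.5568, -0.125, 0.1917]
tool_rot: [1.535, 1.563, 1.442]
contact_force: [0.4, -0.1, 0.4]
opening: 0.0924
```

```bash
cat > d.py <<'E'
from h import *
import sys
x,y,a=map(float,sys.argv[1:4])
s=observe();T=toolT(s);M=T[:3,:3]
d=M.T@(np.array([x,y,T[2,3]])-T[:3,3])
cur=np.degrees(np.arctan2(M[1,1],M[0,1]));e=(a-cur+90)%180-90
print('t',s['time'],'pos',T[:3,3].round(4),'jaw deg',cur.round(2),'slide yz mm',(d*1000).round(1),'spin',round(-np.radians(e),4),'tilt',(M[:2,0]*1000).round(1),'F',s['contact_force'].round(1),'tq',s['torque'].round(2),'open',round(s['opening'],4))
E
python3 d.py .5555 -.1365 84.4
```

```text
t 4.3 pos [ 0.5568 -0.125   0.1917] jaw deg 84.67 slide yz mm [ -0.1 -11.5  -0.2] spin 0.0046 tilt [1.  7.8] F [ 0.4 -0.1  0.4] tq [ 0.02 -0.01 -0.01] open 0.0924
```

>>> {"op": "send_rows", "data": {
  "motion": [
    {"hand":1,"slide":[0,-10,0],"spin":0},
    {"hand":1,"slide":[25,0,0],"spin":0},
    {"hand":1,"slide":[0,0,0],"spin":0},
    {"hand":1,"slide":[0,0,0],"spin":0}
  ]
}}

```text
time: 4.7
tool_pos: [0.5576, -0.1339, 0.1708]
tool_rot: [0.818, 1.563, 0.729]
contact_force: [-0.0, -0.1, 0.0]
opening: 0.0918
```

```bash
python3 d.py .5555 -.1365 84.4
```

```text
t 4.7 pos [ 0.5576 -0.1339  0.1708] jaw deg 84.93 slide yz mm [-0.  -2.7 -1.8] spin 0.0093 tilt [6.1 5.5] F [-0.  -0.1  0. ] tq [ 0.03  0.02 -0.04] open 0.0918
```

>>> {"op": "send_rows", "data": {
  "motion": [
    {"hand":1,"slide":[25,-3,-2],"spin":0},
    {"hand":1,"slide":[25,0,0],"spin":0},
    {"hand":1,"slide":[20,0,0],"spin":0},
    {"hand":1,"slide":[8,0,0],"spin":0},
    {"hand":1,"slide":[0,0,0],"spin":0}
  ]
}}

```text
time: 5.2
tool_pos: [0.5605, -0.1392, 0.0992]
tool_rot: [0.092, 1.552, 0.004]
contact_force: [0.1, -0.5, -0.6]
opening: 0.0917
```

```bash
python3 d.py .5555 -.1365 84.4;python3 -c "
from h import *
shot('wrist','g1.png')"
```

```text
t 5.2 pos [ 0.5605 -0.1392  0.0992] jaw deg 84.92 slide yz mm [-0.1  2.2 -5.2] spin 0.0091 tilt [18.7  0.1] F [ 0.1 -0.5 -0.6] tq [ 0.03 -0.   -0.01] open 0.0917
```

View pics/g1.png

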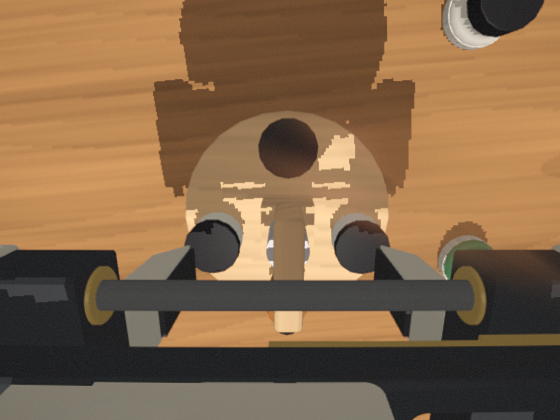

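>>> {"op": "send_rows", "data": {
  "motion": [
    {"hand":1,"slide":[0,0,0],"spin":0},
    {"hand":1,"slide":[0,0,0],"spin":0}
  ]
}}

```text
time: 5.45
tool_pos: [0.5622, -0.1399, 0.1025]
tool_rot: [0.01, 1.547, -0.079]
contact_force: [0.2, 0.5, 0.6]
opening: 0.092
```

```bash
python3 d.py .5555 -.1365 84.4
```

```text
t 5.45 pos [ 0.5622 -0.1399  0.1025] jaw deg 84.93 slide yz mm [-0.2  2.8 -7. ] spin 0.0092 tilt [23.6 -1.9] F [0.2 0.5 0.6] tq [0.01 0.05 0.02] open 0.092
```

>>> {"op": "send_rows", "data": {
  "motion": [
    {"hand":1,"slide":[0,0,0],"spin":0}
  ]
}}

```text
time: 5.55
tool_pos: [0.5627, -0.1401, 0.1034]
tool_rot: [-0.011, 1.546, -0.099]
contact_force: [-0.5, 0.5, -0.2]
opening: 0.0916
```

```bash
python3 d.py .5555 -.1365 84.4
```

```text
t 5.55 pos [ 0.5627 -0.1401  0.1034] jaw deg 84.93 slide yz mm [-0.2  2.9 -7.5] spin 0.0093 tilt [25.1 -2.5] F [-0.5  0.5 -0.2] tq [ 0.02  0.04 -0.02] open 0.0916
```

>>> {"op": "send_rows", "data": {
  "motion": [
    {"hand":1,"slide":[4,3,-6],"spin":0}
  ]
}}

```text
time: 5.65
tool_pos: [0.558, -0.137, 0.1003]
tool_rot: [-0.04, 1.543, -0.129]
contact_force: [0.0, -0.4, -1.1]
opening: 0.092
```

```bash
python3 d.py .5555 -.1365 84.4
```

```text
t 5.65 pos [ 0.558  -0.137   0.1003] jaw deg 84.92 slide yz mm [-0.1  0.3 -2.6] spin 0.009 tilt [27.9 -3.6] F [ 0.  -0.4 -1.1] tq [-0.   -0.03 -0.02] open 0.092
```

>>> {"op": "send_rows", "data": {
  "motion": [
    {"hand":1,"slide":[4,0,0],"spin":0}
  ]
}}

```text
time: 5.75
tool_pos: [0.5574, -0.1365, 0.0962]
tool_rot: [-0.033, 1.543, -0.122]
contact_force: [0.1, -0.2, 0.1]
opening: 0.0919
```

```bash
python3 d.py .5555 -.1365 84.4
```

```text
t 5.75 pos [ 0.5574 -0.1365  0.0962] jaw deg 84.93 slide yz mm [-0.1 -0.2 -1.9] spin 0.0092 tilt [27.3 -3.3] F [ 0.1 -0.2  0.1] tq [-0.02  0.03 -0.03] open 0.0919
```

>>> {"op": "send_rows", "data": {
  "motion": [
    {"hand":1,"slide":[10,0,-3],"spin":0.01},
    {"hand":-0.5,"slide":[1,0,0],"spin":0}
  ],
  "grip_force": 15
}}

```text
time: 5.95
tool_pos: [0.5539, -0.1359, 0.0837]
tool_rot: [-0.014, 1.544, -0.113]
contact_force: [-0.6, 0.0, -0.2]
opening: 0.0874
```

```bash
python3 d.py .5555 -.1365 84.4; python3 -c "
from h import *
print(observe()['qpos'],observe()['joint_efforts'])"
```

```text
t 5.95 pos [ 0.5539 -0.1359  0.0837] jaw deg 84.32 slide yz mm [ 0.  -0.4  1.7] spin -0.0014 tilt [26.4 -3. ] F [-0.6  0.  -0.2] tq [0.03 0.01 0.07] open 0.0874
[-0.37889611  0.55771253  1.60615682  0.00856184  0.9520978  -1.85542378] [-3.68276727e-02 -5.05395591e+01 -2.07505900e+01 -2.39188538e-02
 -2.81776786e-01  6.58003287e-02]
```

>>> {"op": "send_rows", "data": {
  "motion": [
    {"hand":-1,"slide":[-2,0,1],"spin":0},
    {"hand":-1,"slide":[0,0,0],"spin":0},
    {"hand":-1,"slide":[0,0,0],"spin":0},
    {"hand":-1,"slide":[0,0,0],"spin":0}
  ],
  "grip_force": 30
}}

```text
time: 6.35
tool_pos: [0.5549, -0.136, 0.0852]
tool_rot: [-0.004, 1.545, -0.103]
contact_force: [1.0, 0.1, -0.2]
opening: 0.0565
```

```bash
python3 d.py .5555 -.1365 84.4
```

```text
t 6.35 pos [ 0.5549 -0.136   0.0852] jaw deg 84.31 slide yz mm [ 0.  -0.4  0.7] spin -0.0016 tilt [25.6 -2.7] F [ 1.   0.1 -0.2] tq [-0.03 -0.    0.01] open 0.0565
```

>>> {"op": "send_rows", "data": {
  "motion": [
    {"hand":-1,"slide":[0,0,0],"spin":0},
    {"hand":-1,"slide":[0,0,0],"spin":0},
    {"hand":-1,"slide":[0,0,0],"spin":0},
    {"hand":-1,"slide":[0,0,0],"spin":0},
    {"hand":-1,"slide":[0,0,0],"spin":0},
    {"hand":-1,"slide":[0,0,0],"spin":0}
  ]
}}

```text
time: 6.95
tool_pos: [0.5562, -0.1367, 0.0872]
tool_rot: [-0.038, 1.541, -0.138]
contact_force: [1.7, 6.4, 1.0]
opening: 0.0139
```

```bash
python3 d.py .5555 -.1365 84.4
```

```text
t 6.95 pos [ 0.5562 -0.1367  0.0872] jaw deg 84.3 slide yz mm [-0.   0.1 -0.7] spin -0.0018 tilt [29.2 -4.1] F [1.7 6.4 1. ] tq [ 1.05 -0.28  0.01] open 0.0139
```

>>> {"op": "send_rows", "data": {
  "motion": [
    {"hand":-1,"slide":[-15,0,0],"spin":0},
    {"hand":-1,"slide":[-25,0,0],"spin":0},
    {"hand":-1,"slide":[-30,0,0],"spin":0},
    {"hand":-1,"slide":[-30,0,0],"spin":0},
    {"hand":-1,"slide":[-20,0,0],"spin":0},
    {"hand":-1,"slide":[0,0,0],"spin":0}
  ],
  "grip_force": 45
}}

```text
time: 7.55
tool_pos: [0.5494, -0.1342, 0.2066]
tool_rot: [0.211, 1.553, 0.111]
contact_force: [0.1, 0.2, -5.1]
opening: 0.0138
```

```bash
python3 d.py .5325 .205 120; python3 -c "
from h import *
shot('wrist','l1.png')"
```

```text
t 7.55 pos [ 0.5494 -0.1342  0.2066] jaw deg 84.29 slide yz mm [  0.4 335.9 -50.6] spin -0.6232 tilt [17.7  2. ] F [ 0.1  0.2 -5.1] tq [ 0.01 -0.03 -0.03] open 0.0138
```

View pics/l1.png

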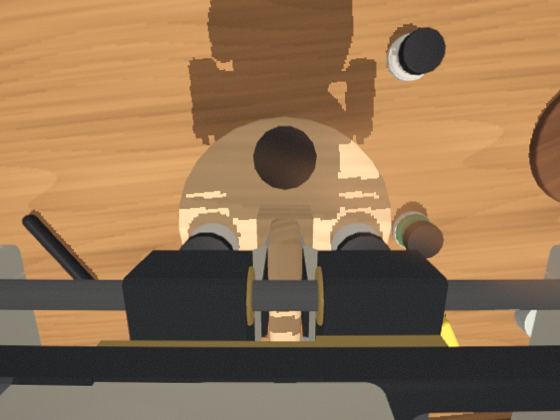

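The tray is held and off the counter, with the wrist force reading 5 N of load.

>>> {"op": "send_rows", "data": {
  "motion": [
    {"hand":-1,"slide":[-5,25,-4],"spin":0},
    {"hand":-1,"slide":[-5,45,-7],"spin":0},
    {"hand":-1,"slide":[0,45,-7],"spin":0},
    {"hand":-1,"slide":[0,45,-7],"spin":0},
    {"hand":-1,"slide":[0,45,-7],"spin":0},
    {"hand":-1,"slide":[0,45,-7],"spin":0},
    {"hand":-1,"slide":[0,45,-7],"spin":0},
    {"hand":-1,"slide":[0,20,-3],"spin":0}
  ]
}}

```text
time: 8.4
tool_pos: [0.5239, 0.1925, 0.1978]
tool_rot: [2.946, 1.558, 2.838]
contact_force: [-0.3, 0.1, -4.1]
opening: 0.0141
```

```bash
python3 d.py .5325 .205 120
```

```text
t 8.4 pos [0.5239 0.1925 0.1978] jaw deg 83.78 slide yz mm [-0.1 13.4  7.2] spin -0.6321 tilt [-12.7   4. ] F [-0.3  0.1 -4.1] tq [-0.07  0.01 -0.  ] open 0.0141
```

>>> {"op": "send_rows", "data": {
  "motion": [
    {"hand":-1,"slide":[-4,10,5],"spin":-0.13},
    {"hand":-1,"slide":[-2,0,0],"spin":-0.14},
    {"hand":-1,"slide":[-2,0,0],"spin":-0.14},
    {"hand":-1,"slide":[0,0,0],"spin":-0.14},
    {"hand":-1,"slide":[0,0,0],"spin":0}
  ]
}}

```text
time: 8.9
tool_pos: [0.5234, 0.2069, 0.1929]
tool_rot: [2.66, 1.537, 3.13]
contact_force: [-0.4, -0.2, -3.8]
opening: 0.0136
```

```bash
python3 d.py .5325 .205 120
```

```text
t 8.9 pos [0.5234 0.2069 0.1929] jaw deg 116.89 slide yz mm [-0.3 -5.8  7.2] spin -0.0543 tilt [-34.    0.4] F [-0.4 -0.2 -3.8] tq [0.07 0.   0.01] open 0.0136
```

>>> {"op": "send_rows", "data": {
  "motion": [
    {"hand":-1,"slide":[0,0,0],"spin":0},
    {"hand":-1,"slide":[0,0,0],"spin":0}
  ]
}}

```text
time: 9.1
tool_pos: [0.5222, 0.2065, 0.1901]
tool_rot: [2.696, 1.532, -3.124]
contact_force: [0.3, 0.2, -4.0]
opening: 0.0137
```

```bash
python3 d.py .5325 .205 120
```

```text
t 9.1 pos [0.5222 0.2065 0.1901] jaw deg 116.5 slide yz mm [-0.4 -6.   8.5] spin -0.061 tilt [-38.8  -0.7] F [ 0.3  0.2 -4. ] tq [ 0.06  0.02 -0.01] open 0.0137
```

```bash
cat > hub.py <<'E'
from h import *
import sys
a=float(sys.argv[1]); hx,hy=.5325,.205
Tg=np.eye(4);Tg[:3,:3]=R.from_euler('xyz',[-0.038,1.541,-0.138]).as_matrix();Tg[:3,3]=[.5562,-.1367,.0872]
Tt=np.eye(4);Tt[:3,:3]=R.from_euler('z',-5.6,degrees=True).as_matrix();Tt[:3,3]=[.5555,-.1365,0]
G=np.linalg.inv(Tg)@Tt
s=observe();T=toolT(s);H=T@G
M=T[:3,:3];h=H[:3,3]
cur=np.degrees(np.arctan2(H[1,0],H[0,0]))
d=M.T@(np.array([hx,hy,h[2]])-h)*1000
print('t',s['time'],'tcp',T[:3,3].round(4),'hub',h.round(4),'trayyaw',cur.round(2),'tray axis tilt mrad',(H[:2,2]*1000).round(1),'\n slide',d.round(1),'spin',round(-np.radians(a-cur),3),'down/mm tool',(M.T@[0,0,-1]).round(3),'F',s['contact_force'].round(1),'tq',s['torque'].round(2),'open',round(s['opening'],4))
if len(sys.argv)>2:
    p=shot('wrist',sys.argv[2]+'.png');C=cloud(p)
    L=np.linalg.inv(H);Q=C@L[:3,:3].T+L[:3,3]
    r=np.hypot(Q[...,0],Q[...,1]);m=(r<.074)&(abs(Q[...,2]-.022)<.008)
    P=C[m];c=P.mean(0);u,_,vt=np.linalg.svd(P-c,full_matrices=False);n=vt[2]*np.sign(vt[2][2])
    res=(P-c)@n;P=P[abs(res)<.002];c=P.mean(0);vt=np.linalg.svd(P-c,full_matrices=False)[2];n=vt[2]*np.sign(vt[2][2])
    print('disc seen n mrad',(n[:2]*1000).round(1),len(P),'centre expected',(H@[0,0,.022,1])[:3].round(4),'plane z there',(c[2]-((H@[0,0,.022,1])[:2]-c[:2])@n[:2]/n[2]).round(4))
    print('circle',cv2.minEnclosingCircle((P[:,:2]).astype(np.float32)))
E
python3 hub.py 30 l2
```

```text
t 9.1 tcp [0.5222 0.2065 0.1901] hub [0.5157 0.2052 0.1031] trayyaw 26.7 tray axis tilt mrad [66. 13.] 
 slide [-0.7 -7.6 14.9] spin -0.058 down/mm tool [ 0.999 -0.017  0.035] F [ 0.3  0.2 -4. ] tq [ 0.06  0.02 -0.01] open 0.0137
disc seen n mrad [65.2 13.8] 15337 centre expected [0.5172 0.2055 0.1251] plane z there 0.1248
circle ((0.5170217156410217, 0.20565439760684967), 0.07383252680301666)
```

View pics/l2.png

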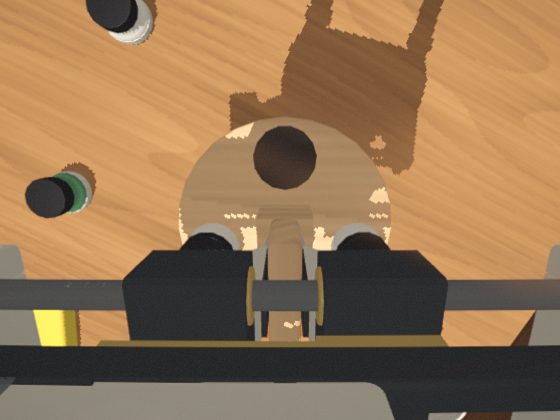

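>>> {"op": "send_rows", "data": {
  "motion": [
    {"hand":-1,"slide":[-4,-8,16],"spin":-0.06},
    {"hand":-1,"slide":[0,0,0],"spin":0}
  ],
  "grip_force": 45
}}

```text
time: 9.35
tool_pos: [0.5404, 0.2063, 0.1931]
tool_rot: [2.641, 1.531, -3.121]
contact_force: [0.1, -0.1, -4.2]
opening: 0.0134
```

```bash
python3 hub.py 30
```

```text
t 9.35 tcp [0.5404 0.2063 0.1931] hub [0.5339 0.2048 0.1061] trayyaw 30.06 tray axis tilt mrad [65.9 14.7] 
 slide [ 0.1  0.9 -1.1] spin 0.001 down/mm tool [ 0.999 -0.019  0.035] F [ 0.1 -0.1 -4.2] tq [0.05 0.01 0.  ] open 0.0134
```

>>> {"op": "send_rows", "data": {
  "motion": [
    {"hand":-1,"slide":[14,0.5,0],"spin":0}
  ]
}}

```text
time: 9.45
tool_pos: [0.5405, 0.2069, 0.1804]
tool_rot: [2.621, 1.535, 3.14]
contact_force: [-1.2, -0.2, -4.6]
opening: 0.014
```

```bash
python3 hub.py 30
```

```text
t 9.45 tcp [0.5405 0.2069 0.1804] hub [0.5344 0.2054 0.0934] trayyaw 29.91 tray axis tilt mrad [62.7 13.7] 
 slide [ 0.1  0.6 -1.8] spin -0.002 down/mm tool [ 0.999 -0.018  0.031] F [-1.2 -0.2 -4.6] tq [ 0.02 -0.04  0.03] open 0.014
```

>>> {"op": "send_rows", "data": {
  "motion": [
    {"hand":-1,"slide":[12,0.5,-1.5],"spin":0}
  ]
}}

```text
time: 9.55
tool_pos: [0.5384, 0.2065, 0.1678]
tool_rot: [2.621, 1.534, 3.138]
contact_force: [-0.6, -0.3, -4.1]
opening: 0.014
```

```bash
python3 hub.py 30
```

```text
t 9.55 tcp [0.5384 0.2065 0.1678] hub [0.5322 0.205  0.0809] trayyaw 29.76 tray axis tilt mrad [62.7 13.6] 
 slide [-0.  -0.2  0.2] spin -0.004 down/mm tool [ 0.999 -0.018  0.032] F [-0.6 -0.3 -4.1] tq [ 0.02 -0.    0.02] open 0.014
```

>>> {"op": "send_rows", "data": {
  "motion": [
    {"hand":-1,"slide":[8,0,-0.3],"spin":0}
  ]
}}

```text
time: 9.65
tool_pos: [0.5374, 0.2059, 0.1592]
tool_rot: [2.642, 1.534, -3.126]
contact_force: [1.0, -0.8, -3.9]
opening: 0.0138
```

```bash
python3 hub.py 30
```

```text
t 9.65 tcp [0.5374 0.2059 0.1592] hub [0.5312 0.2044 0.0722] trayyaw 29.65 tray axis tilt mrad [63.2 14.2] 
 slide [-0.  -0.1  1.4] spin -0.006 down/mm tool [ 0.999 -0.018  0.032] F [ 1.  -0.8 -3.9] tq [-0.29 -0.19  0.01] open 0.0138
```

>>> {"op": "send_rows", "data": {
  "motion": [
    {"hand":-1,"slide":[5,0,0],"spin":0}
  ]
}}

```text
time: 9.75
tool_pos: [0.5369, 0.2056, 0.1536]
tool_rot: [2.657, 1.534, -3.114]
contact_force: [0.1, -0.5, -3.5]
opening: 0.0136
```

```bash
python3 hub.py 30
```

```text
t 9.75 tcp [0.5369 0.2056 0.1536] hub [0.5307 0.2041 0.0666] trayyaw 29.57 tray axis tilt mrad [63.6 14.7] 
 slide [-0.1 -0.1  2. ] spin -0.007 down/mm tool [ 0.999 -0.017  0.033] F [ 0.1 -0.5 -3.5] tq [-0.24 -0.11 -0.01] open 0.0136
```

>>> {"op": "send_rows", "data": {
  "motion": [
    {"hand":-1,"slide":[4,0,1.5],"spin":-0.007}
  ]
}}

```text
time: 9.85
tool_pos: [0.538, 0.2061, 0.1493]
tool_rot: [2.659, 1.533, -3.105]
contact_force: [1.0, -1.4, -3.8]
opening: 0.0143
```

```bash
python3 hub.py 30
```

```text
t 9.85 tcp [0.538  0.2061 0.1493] hub [0.5317 0.2045 0.0624] trayyaw 29.94 tray axis tilt mrad [63.7 15.2] 
 slide [-0.   0.   0.9] spin -0.001 down/mm tool [ 0.999 -0.017  0.033] F [ 1.  -1.4 -3.8] tq [-0.24 -0.11  0.04] open 0.0143
```

>>> {"op": "send_rows", "data": {
  "motion": [
    {"hand":-1,"slide":[3,0,1],"spin":0}
  ]
}}

```text
time: 9.95
tool_pos: [0.5385, 0.2064, 0.1461]
tool_rot: [2.672, 1.533, -3.092]
contact_force: [-2.4, -2.8, -1.4]
opening: 0.0136
```

```bash
python3 hub.py 30
```

```text
t 9.95 tcp [0.5385 0.2064 0.1461] hub [0.5321 0.2047 0.0591] trayyaw 29.93 tray axis tilt mrad [64.6 15.7] 
 slide [-0.   0.   0.4] spin -0.001 down/mm tool [ 0.999 -0.017  0.034] F [-2.4 -2.8 -1.4] tq [-0.55  0.47 -0.01] open 0.0136
```

>>> {"op": "send_rows", "data": {
  "motion": [
    {"hand":-1,"slide":[3,0,-1],"spin":0}
  ]
}}

```text
time: 10.05
tool_pos: [0.5377, 0.2059, 0.1431]
tool_rot: [2.67, 1.533, -3.094]
contact_force: [0.8, -1.2, -4.5]
opening: 0.014
```

```bash
python3 hub.py 30
```

```text
t 10.05 tcp [0.5377 0.2059 0.1431] hub [0.5314 0.2043 0.0562] trayyaw 29.92 tray axis tilt mrad [64.2 15.6] 
 slide [-0.   0.   1.3] spin -0.001 down/mm tool [ 0.999 -0.017  0.034] F [ 0.8 -1.2 -4.5] tq [-0.12 -0.14 -0.02] open 0.014
```

>>> {"op": "send_rows", "data": {
  "motion": [
    {"hand":-1,"slide":[3,0,-0.5],"spin":0}
  ]
}}

```text
time: 10.15
tool_pos: [0.5374, 0.2058, 0.1402]
tool_rot: [2.663, 1.534, -3.102]
contact_force: [-0.5, -1.2, 1.6]
opening: 0.0139
```

```bash
python3 hub.py 30
```

```text
t 10.15 tcp [0.5374 0.2058 0.1402] hub [0.5312 0.2043 0.0533] trayyaw 29.92 tray axis tilt mrad [63.3 15.3] 
 slide [-0.   0.   1.5] spin -0.001 down/mm tool [ 0.999 -0.017  0.033] F [-0.5 -1.2  1.6] tq [-0.21  0.02 -0.02] open 0.0139
```

The slot went over the key and the hub reads 53 mm against a 52 mm seat, with the tray's weight now carried by the base. The tray is still tilted about 3.7° from arm sag. I'll open the fingers so it sits flat, then regrip for the turn.

>>> {"op": "send_rows", "data": {
  "motion": [
    {"hand":-0.5,"slide":[0,0,0],"spin":0},
    {"hand":-0.3,"slide":[0,0,0],"spin":0},
    {"hand":-0.1,"slide":[0,0,0],"spin":0},
    {"hand":0.1,"slide":[0,0,0],"spin":0}
  ]
}}

```text
time: 10.55
tool_pos: [0.5386, 0.2069, 0.1422]
tool_rot: [2.589, 1.538, 3.108]
contact_force: [-0.5, -1.0, 0.2]
opening: 0.0413
```

```bash
python3 d.py .5325 .205 120; python3 -c "
from h import *
shot('wrist','r1.png')
p=shot('side','s1.png');cv2.imwrite('pics/s1z.png',cv2.resize(p['pixels'][110:260,170:320],None,fx=4,fy=4,interpolation=cv2.INTER_CUBIC))
C=cloud(p).reshape(-1,3);print(observe()['time'])"
```

```text
t 10.55 pos [0.5386 0.2069 0.1422] jaw deg 119.71 slide yz mm [ 0.2  1.3 -6.2] spin -0.005 tilt [-32.6   1.1] F [-0.5 -1.   0.2] tq [ 0.07  0.01 -0.02] open 0.0413
10.65
```

View pics/r1.png

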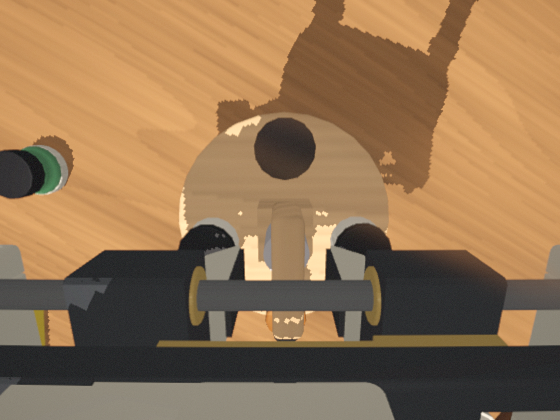

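View pics/s1z.png

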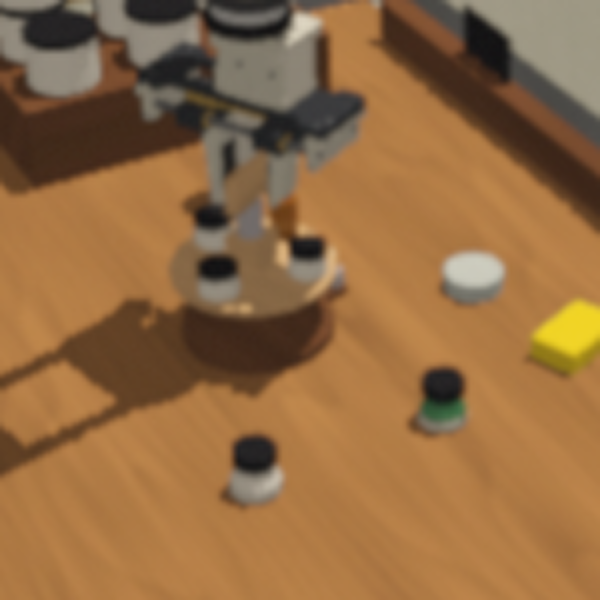

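Both views show the tray on the base with the fingers clear of the bar; the wrist view has the bar at (288,270). I check its height and level.

```bash
cat > seat.py <<'E'
from h import *
import sys
p=shot('wrist',sys.argv[1]+'.png');C=cloud(p).reshape(-1,3);C=C[~np.isnan(C[:,0])]
d=np.hypot(C[:,0]-.5325,C[:,1]-.205)
P=C[(d<.08)&(C[:,2]>.06)&(C[:,2]<.095)]
best=np.median(P[:,2]);P=P[abs(P[:,2]-best)<.006]
for _ in range(4):
    c=P.mean(0);n=np.linalg.svd(P-c,full_matrices=False)[2][2];n*=np.sign(n[2]);P=P[abs((P-c)@n)<.0025]
print('t',observe()['time'],'disc tilt',(n[:2]*1000).round(1),'z at axis',(c[2]-(np.array([.5325,.205])-c[:2])@n[:2]).round(4),'circle',cv2.minEnclosingCircle(P[:,:2].astype(np.float32)))
k=C[(d<.045)&(abs(C[:,2]-.173)<.006)];ce,sz,a=cv2.minAreaRect(k[:,:2].astype(np.float32))
q=k[:,:2]-k[:,:2].mean(0);v=np.linalg.svd(q,full_matrices=False)[2][0];print('bar top',len(k),k.mean(0).round(4),ce,sz,a,'pca deg',np.degrees(np.arctan(v[1]/v[0])))
k=C[(d>.03)&(d<.075)&(abs(C[:,2]-.128)<.006)]
if len(k):print('bottle',len(k),k.mean(0).round(4),'ang',np.degrees(np.arctan2(np.median(k[:,1])-.205,np.median(k[:,0])-.5325)))
E
python3 seat.py r2
```

```text
t 10.7 disc tilt [-0.3 -0.8] z at axis 0.0735 circle ((0.5317050218582153, 0.20561367273330688), 0.07485401630401611)
bar top 3953 [0.528  0.203  0.1723] (0.5302140116691589, 0.2062447965145111) (0.051688581705093384, 0.06656969338655472) 62.103965759277344 pca deg -56.90987044919905
bottle 47 [0.5811 0.2333 0.1295] ang 30.333594423686545
```

>>> {"op": "send_rows", "data": {
  "motion": [
    {"hand":0,"slide":[0,1,-6],"spin":0},
    {"hand":0,"slide":[0,0,0],"spin":0},
    {"hand":0,"slide":[0,0,0],"spin":0},
    {"hand":0,"slide":[0,0,0],"spin":0},
    {"hand":0,"slide":[0,0,0],"spin":0},
    {"hand":0,"slide":[0,0,0],"spin":0},
    {"hand":0,"slide":[0,0,0],"spin":0},
    {"hand":0,"slide":[0,0,0],"spin":0}
  ]
}}

```text
time: 11.5
tool_pos: [0.5322, 0.2045, 0.1422]
tool_rot: [2.596, 1.538, 3.115]
contact_force: [-0.4, 0.2, 0.6]
opening: 0.046
```

```bash
python3 d.py .5325 .205 120
```

```text
t 11.5 pos [0.5322 0.2045 0.1422] jaw deg 119.71 slide yz mm [-0.   0.3  0.5] spin -0.0051 tilt [-33.1   0.9] F [-0.4  0.2  0.6] tq [ 0.06 -0.   -0.03] open 0.046
```

>>> {"op": "send_rows", "data": {
  "motion": [
    {"hand":-1,"slide":[0,0,0],"spin":0},
    {"hand":-1,"slide":[0,0,0],"spin":0},
    {"hand":-1,"slide":[0,0,0],"spin":0},
    {"hand":-1,"slide":[0,0,0],"spin":0},
    {"hand":-1,"slide":[0,0,0],"spin":0}
  ],
  "grip_force": 20
}}

```text
time: 12.0
tool_pos: [0.5324, 0.2042, 0.1422]
tool_rot: [2.619, 1.538, 3.138]
contact_force: [1.6, -1.8, 0.1]
opening: 0.014
```

```bash
python3 d.py .5325 .205 101.5
```

```text
t 12.0 pos [0.5324 0.2042 0.1422] jaw deg 119.72 slide yz mm [-0.   0.7  0.5] spin 0.318 tilt [-32.6   0.1] F [ 1.6 -1.8  0.1] tq [-0.55 -0.31  0.08] open 0.014
```

>>> {"op": "send_rows", "data": {
  "motion": [
    {"hand":-1,"slide":[0,0,0],"spin":0},
    {"hand":-1,"slide":[0,0,0],"spin":0.06},
    {"hand":-1,"slide":[0,0,0],"spin":0.06}
  ],
  "grip_force": 55
}}

```text
time: 12.3
tool_pos: [0.5335, 0.2032, 0.1422]
tool_rot: [2.801, 1.54, -3.086]
contact_force: [0.8, -0.6, -1.1]
opening: 0.0135
```

```bash
python3 d.py .5325 .205 101.5
```

```text
t 12.3 pos [0.5335 0.2032 0.1422] jaw deg 112.7 slide yz mm [ 0.   2.1 -0.2] spin 0.1955 tilt [-30.5  -1.7] F [ 0.8 -0.6 -1.1] tq [-0.05 -0.18  0.31] open 0.0135
```

>>> {"op": "send_rows", "data": {
  "motion": [
    {"hand":-1,"slide":[0,1,0],"spin":0.06},
    {"hand":-1,"slide":[0,0.5,0],"spin":0.06}
  ]
}}

```text
time: 12.5
tool_pos: [0.5333, 0.2039, 0.1422]
tool_rot: [2.973, 1.541, -3.038]
contact_force: [0.6, -0.9, 0.7]
opening: 0.0136
```

```bash
python3 d.py .5325 .205 101.5; python3 seat.py q1
```

```text
t 12.5 pos [0.5333 0.2039 0.1422] jaw deg 105.6 slide yz mm [ 0.   1.3 -0.5] spin 0.0716 tilt [-29.7  -3.1] F [ 0.6 -0.9  0.7] tq [-0.31 -0.1   0.3 ] open 0.0136
t 12.55 disc tilt [0.5 0.2] z at axis 0.0736 circle ((0.5305666327476501, 0.2042378932237625), 0.07487380504608154)
bar top 2900 [0.5264 0.2029 0.1722] (0.5294246077537537, 0.20568153262138367) (0.05084795877337456, 0.02666548080742359) 27.1947021484375 pca deg 16.062386066833284
```

>>> {"op": "send_rows", "data": {
  "motion": [
    {"hand":-1,"slide":[0,0.5,0],"spin":0.05},
    {"hand":-1,"slide":[0,0,0],"spin":0.02}
  ]
}}

```text
time: 12.75
tool_pos: [0.5333, 0.2042, 0.1422]
tool_rot: [3.063, 1.541, -3.02]
contact_force: [0.4, -0.6, 0.4]
opening: 0.0134
```

```bash
python3 d.py .5325 .205 101.5
cat > bar.py <<'E'
from h import *
import sys
p=shot('wrist',sys.argv[1]+'.png');C=cloud(p);Q=C.reshape(-1,3)
# bar top narrow: points with top height, within 7+mm of line, robust
k=Q[(abs(Q[:,2]-.173)<.004)&(np.hypot(Q[:,0]-.5325,Q[:,1]-.205)<.032)]
s=observe();y=toolT(s)[:3,1][:2];o=(k[:,:2]-s['tool_pos'][:2])@y
k=k[abs(o-np.median(o))<.012]
m=k[:,:2].mean(0);v=np.linalg.svd(k[:,:2]-m,full_matrices=False)[2][0]
print('bar',len(k),m,np.degrees(np.arctan(v[1]/v[0])),cv2.minAreaRect(k[:,:2].astype(np.float32)))
for t in ['tall_bottle','lug']:
  for d in vision.search_frame(p,t):
    u,w=np.round(d['uv']).astype(int);print(t,d['conf'],u,w,C[w,u])
E
python3 bar.py q2
```

```text
t 12.75 pos [0.5333 0.2042 0.1422] jaw deg 101.46 slide yz mm [ 0.   1.  -0.6] spin -0.0007 tilt [-29.5  -3.6] F [ 0.4 -0.6  0.4] tq [-0.08 -0.19  0.32] open 0.0134
bar 2723 [0.52671738 0.20371008] 11.947787249952544 ((0.5302660465240479, 0.2043212503194809), (0.0508386455476284, 0.023845253512263298), 11.641301155090332)
tall_bottle 0.66 282 198 [0.50991641 0.1988774  0.07403326]
```

View pics/q2.png

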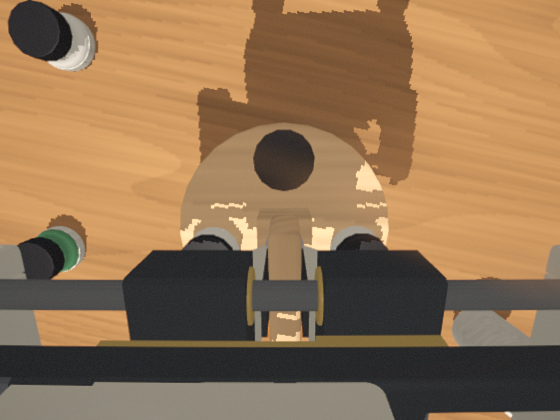

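>>> {"op": "send_rows", "data": {
  "motion": [
    {"hand":-0.5,"slide":[0,0,0],"spin":0},
    {"hand":-0.2,"slide":[0,0,0],"spin":0},
    {"hand":0,"slide":[0,0,0],"spin":0},
    {"hand":0.2,"slide":[0,0,0],"spin":0}
  ]
}}

```text
time: 13.3
tool_pos: [0.5328, 0.2049, 0.1421]
tool_rot: [3.0, 1.54, -3.081]
contact_force: [0.8, -0.8, 0.2]
opening: 0.0411
```

>>> {"op": "send_rows", "data": {
  "motion": [
    {"hand":0.2,"slide":[-15,0,0],"spin":0},
    {"hand":0.2,"slide":[-25,0,0],"spin":0},
    {"hand":0.2,"slide":[-30,0,0],"spin":0},
    {"hand":0.2,"slide":[-30,0,20],"spin":0},
    {"hand":0.2,"slide":[0,0,20],"spin":0},
    {"hand":0.2,"slide":[0,0,0],"spin":0}
  ]
}}

```text
time: 13.9
tool_pos: [0.5747, 0.2136, 0.2438]
tool_rot: [2.983, 1.537, -3.097]
contact_force: [-1.6, 1.0, -0.6]
opening: 0.0551
```

```bash
cat > fin.py <<'E'
from h import *
import sys
fn=sys.argv[1]
p=shot('wrist',fn+'.png');C=cloud(p);P=C.reshape(-1,3);P=P[~np.isnan(P[:,0])];s=observe()
print('t',s['time'],s['tool_pos'],s['contact_force'].round(1),'opening',s['opening'])
d=np.hypot(P[:,0]-.5325,P[:,1]-.205)
k=P[(d<.08)&(abs(P[:,2]-.0735)<.004)];ce,r=cv2.minEnclosingCircle(k[:,:2].astype(np.float32));print('disc',ce,r,np.median(k[:,2]))
k=P[(d<.035)&(abs(P[:,2]-.172)<.005)];rc=cv2.minAreaRect(k[:,:2].astype(np.float32));v=np.linalg.svd(k[:,:2]-k[:,:2].mean(0),full_matrices=False)[2][0]
print('bar',len(k),rc,np.degrees(np.arctan(v[1]/v[0])))
k=P[(d>.035)&(d<.07)&(abs(P[:,2]-.129)<.004)]
if len(k): 
  b,rb=cv2.minEnclosingCircle(k[:,:2].astype(np.float32));print('bottle',len(k),k.mean(0),b,rb,np.degrees(np.arctan2(b[1]-ce[1],b[0]-ce[0])))
l=P[(d>.08)&(d<.103)&(P[:,2]>.024)&(P[:,2]<.033)&(P[:,0]>.58)]
if len(l): a=cv2.minAreaRect(l[:,:2].astype(np.float32));print('lug',len(l),a,np.degrees(np.arctan2(a[0][1]-ce[1],a[0][0]-ce[0])),np.degrees(np.arctan2(a[0][1]-.205,a[0][0]-.5325)))
E
python3 fin.py f1
```

```text
t 13.95 [0.57389491 0.2135948  0.2442921 ] [-1.   0.3  0.6] opening 0.05512009079476908
disc (0.5328632593154907, 0.20478098094463348) 0.07508313655853271 0.07348149342880994
bar 1579 ((0.5328958034515381, 0.20473472774028778), (0.05486229062080383, 0.013993494212627411), 11.879528045654297) 12.805063575956359
bottle 268 [0.58309841 0.21619477 0.12918323] (0.5834161043167114, 0.2162705361843109) 0.007987257093191147 12.804559510878292
lug 63 ((0.6247450113296509, 0.2238650918006897), (0.006701404694467783, 0.013004816137254238), 11.128087043762207) 11.733668646651324 11.558219437312138
```

View pics/f1.png

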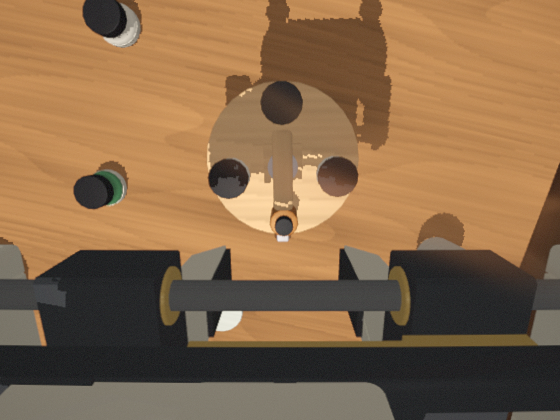

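The bottle cap is at (284,226) with the lug right behind it at (283,238). The tray is at 12–12.8° against 11.6° for the lug. The disc top is 22.0 mm above the flange height I measured earlier, so it's home.

```bash
python3 -c "
from h import *
shot('top','end.png')
print(job.hand_in(),observe()['time'])"
```

```text
the job is handed in; nothing more can be done
the job is handed in; nothing more can be done
```

The tray is back on its base, fully home, with its tall bottle in line with the lug. The robot had let go and was clear of it when I handed in, about 14 s into the 72 s allowed.

- **Seating:** I lifted the nearest tray by its grip and turned it about 36° to match the key, which the wrist camera had shown. The slot went over the key on the way down, so I didn't need to search for it by turning under pressure.
- **Turning:** I let go so the tray could settle, gripped it again and turned the display about 18° to the lug. The wrist felt about 0.3 N m, which matches the spindle's friction.
- **Last checks:**
  - The disc top measured 73.5 mm, 22.0 mm above the flange, so it is home. It was level to about 1 mrad when last checked, just before the final release.
  - The centre is within 0.5 mm of the spindle axis.
  - The grip and bottle measured 11.9–12.8° against 11.6° for the lug, so the alignment is within about 1°.
- **Forces:** Sideways force on the wrist stayed under about 7 N, the highest being when the fingers first closed on the grip. While seating, I estimate about 6 N between tray and base, against the 25 N limit.
- **What went differently:** The arm sagged under the load, so the tray was tilted about 3.8° on the way in. It sat flat once released.
- **Not checked:** I did not measure the other goods again at the end. The arm's path stayed clear of them, and the ones visible in the last pictures looked undisturbed.

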